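Ease a carved panel into the packed rack

ROBOT

A 6-joint arm with a two-finger parallel gripper is mounted at the origin on the work surface. World frame = base frame: x ahead of the robot, y to its left, z up, the work surface at z = 0. Lengths are in mm, angles in degrees, forces in N, time in s.
With the tool pointing down it reaches from about 350 to 725 mm from the base axis. Payload 6 kg.
Tool frame: the origin (TCP) lies midway between the tips of the shut fingers; the grasp point (between the pads) lies 19 mm behind it (r.tcp_to_grasp is the y of the grasp point in the tool frame, in mm); y points along the fingers, x is the direction in which the jaws open and shut, and the axes are right-handed (so a half turn about y gives the same grasp; the last joint's range is limited). The gripper opens to 85 mm and grips with 20 to 120 N. Pads are 22 mm wide; open, the fingers measure 114 mm over their backs; the gripper's body (76 mm by 85 mm) begins 54 mm behind the grasp point. The pads swing forward as they close: fully open they stand 13 mm farther back than shut.
Start: joints at [87.703, 2.303, 4.859, 0, -92.561, -19.12], TCP at [219.066, 558.555, 231.261] pointing down, gripper open.
Joint ranges: [-146.85, 146.85], [-73.84, 115.35], [-62.03, 85.46], [-188.31, 113.3], [-161.28, -10.13], [-171.36, 171.36]. Speed limits (degrees/s): [147.25, 147.25, 172.46, 180, 180, 180].

INTERFACE

Orientations are given as [roll, pitch, yaw] about the fixed x, y, z axes, in that order (R = Rz(yaw) Ry(pitch) Rx(roll)).
In Python, from plant import r gives the robot as it stands.
- The arm moves only by the tool servo_tool, never from a script. Its argument "steps" is a list of rows, each a list of 5 numbers: the opening, from 0 (shut) to 1 (fully open), then the shift along the tool's x, y, z in mm, then the turn about the tool's y in degrees. A call has exactly 5 rows; each row shifts and turns the commanded pose from where the row before left it, along the tool's axes as they then stand; what a row does not reach is not made up. A row lasts 1/12 s, in which the tool goes at most 41.7 mm and 7.16 degrees, less where a joint would pass 70% of its speed; a pose out of reach is approached as far as the arm can. A call with a gripper value outside its range is refused whole. The fingers move at their own pace and stop on an object; "force" is the grip in N (left out, the last holds). Time passes only in rows, so rows that do not move let the fingers close, or fill a call up. It gives the time, the measured TCP pose, the force and the opening at its end, in the units of the state.
- r.get_obs(): the state, without advancing time (a new reading comes with each control period).
- r.grab_frame(name): name is "scene" or "top"; returns a dict with "color" (420x560x3 uint8, red, green, blue), "intrinsics" (3x3 intrinsics, pixels), "k1" (the pictures are not rectified: a ray, as slopes to the right and down, at radius r is drawn at 1 + k1 r^2 times it, then the intrinsics apply), "world_from_camera" (4x4, takes a point from camera to world coordinates). Camera axes: x right, y down, z forward; pixel columns grow to the right and rows downward; lengths in mm; the calibration is good to about 2 mm. A picture is of the moment at which its call begins. There is no depth.
- r.sign_off(): hands the job in, once; it reports no verdict.
Trained networks look in a picture, given as the dict that the camera call returned (one of the last four; its "shot" number tells which), for a name from the list of things; names that differ only in an ending like _2 or _b are one class to them, and where a whole thing is asked for, a point or a joint stands for the part that bears it (a point fixed in the world has none). Each returns a list of dicts, best first, with "p" (0 to 1); they miss things now and then, are a little off and sometimes report something else, mostly with a low value. They report only what shows in the picture. A call takes as long as a camera call. They do not tell look-alikes from the thing itself.
- r.regions_of(picture, query): "pixels" (420x560 bool, what is visible of it) and "rect" ([left, top, right, bottom] in pixels, round what is visible of it).
The state is a dict: "time_s": time; "q": joint angles; "joint_velocities": joint speeds; "joint_efforts": joint torques, N m; "ee_pos": TCP position; "orientation": TCP orientation; "contact_force": force on the tool from outside, world axes, zero at the start; "wrist_torque": the same for the moment, N m; "gripper_width": finger opening in mm.
Only numpy, scipy, OpenCV 4.12 (cv2) and the standard library are available. Lean on these libraries where they do the work, as an engineer would, in place of code of your own. Each camera call takes 0.05 s, during which the arm holds its last target. There are 200 camera calls.

TASK

The varnished red panel in the finishing stand belongs in the carrying rack: lift it out and work it down into the one open gap in the row, between the second and third panel from the fixed end, easing its neighbours apart against the sprung end board, then press it home until it sits on the rack's floor, flush with the others, and every panel stands straight. The varnish is fresh, so go by feel: let nothing in the rack bear on it with more than about two kilos (20 N), either sideways or when it lands. Topple nothing, leave the tin, the mallet and the carved dolphin alone, and let go.

Things in the scene. Friction and masses are not known exactly. Their poses are not given: they have to be found in the camera images.
- panel_c (a point): Red varnished fielded panel standing in the stand: 120 mm wide (x), 22 mm thick (y), 130 mm high (z), about 0.2 kg, reversible. All the way along its top and bottom edges both faces are bevelled: 10 mm thick at the very edge, growing to the full 22 mm over 24 mm of height. The point is its centre, half-way up, 65 mm below the top edge. Flat dolphin inlay on each face.
- rack: Open wooden carrying rack, 156 (x) by 190 (y) mm, fixed to the bench; origin: centre of its underside. Floor board 12 mm thick; side rails along y reach 38 mm above the underside, 136 mm apart inside. Along y stand: fixed end board (100 mm high, inner face at y -83 mm), panels 1 and 2, the gap, panels 3 to 5, then the sprung board. All panel tops are 142 mm above the underside.
- follower (a joint): Light-wood sprung end board on two rods, its top 99 mm above the rack's underside, at the +y end of the row; 0 at its stop, positive (m) as it is pushed back to +y, at most 0.020. It presses with 3 N at the stop and 0.15 N more per mm. At its stop the gap (10 to 12 mm between faces, 22 to 24 mm between top edges) is too narrow for a panel: a full row needs it 8 mm back. It then pinches a panel that is let go part-way.
- row1_c (a point): wooden fielded panel like the red one, same size and bevels, standing on its lower edge in the rack; the point is its centre, half-way up (65 mm above the rack's floor). x along its 120 mm width, y through its thickness, z up. First from the fixed end board (-y of the rack); honey colour.
- row2_c (a point): wooden fielded panel like the red one, same size and bevels, standing on its lower edge in the rack; the point is its centre, half-way up (65 mm above the rack's floor). x along its 120 mm width, y through its thickness, z up. Second, pale; the gap is on its +y side. Panels 1 and 2 back up solidly against the fixed end.
- row3_c (a point): wooden fielded panel like the red one, same size and bevels, standing on its lower edge in the rack; the point is its centre, half-way up (65 mm above the rack's floor). x along its 120 mm width, y through its thickness, z up. Third, honey; the gap is on its -y side. Panels 3 to 5 lean back together as the gap is wedged open, and straighten when their feet are pushed aside in the last 15 mm, where the push needed rises to 5 to 18 N before it eases.
- row4_c (a point): wooden fielded panel like the red one, same size and bevels, standing on its lower edge in the rack; the point is its centre, half-way up (65 mm above the rack's floor). x along its 120 mm width, y through its thickness, z up. Fourth; dark.
- row5_c (a point): wooden fielded panel like the red one, same size and bevels, standing on its lower edge in the rack; the point is its centre, half-way up (65 mm above the rack's floor). x along its 120 mm width, y through its thickness, z up. Fifth, pale, next to the sprung board.
- stand: Finishing stand fixed to the bench: base board 150 (x) by 70 (y) by 14 mm with four upright 10 mm dowels, reaching 56 mm above the bench, that hold the panel loosely on edge along x, its foot 14 mm above the bench. Origin: centre of the underside.
- dolphin: Dark carved dolphin figure, about 175 mm long and 70 mm high, lying loose on the bench; origin under its middle. Leave alone.
- tin: Closed varnish tin, 84 mm across, 105 mm high; origin: centre of its underside. Leave alone.
- mallet: Wooden mallet lying on the bench, about 185 mm long, head 50 mm high; origin under its middle. Leave alone.
Mind the look-alikes: they are no part of the job. Leave any blue, purple or yellow look-alike of the part that bears row1_c alone.

How it is judged:
By the outcome, as a careful person would: the job done as asked, in the order asked, and still so for the second after the job is handed in, with the robot touching nothing.
It also fails if it takes over 72 s, if anything falls off the work surface, if the arm or the gripper's body presses on something with over 40 N, if the wrist force passes 120 N, or if a joint passes its speed limit or range.

## Working session

There is one attempt and no reset: what is moved stays moved. The work goes in short steps, Python scripts to look and compute and a tool call to move; the robot and the scene stay as the last step left them, time stands still between calls to the robot, and variables do not carry over. Pictures are saved under pics/ and viewed, about 8 in all and at most 12, crops included, and the job is handed in when it is done.

Besides the shell and the picture viewer there is one more tool, called after "Request:" in YAML: its name, and indented under it one key for each argument. servo_tool: Moves the arm, as the interface text tells. Its arguments: {"type":"object","properties":{"steps":{"type":"array"},"force":{"type":"number"}},"required":["steps"]}

```bash
mkdir -p pics; ls
python3 - <<'E'
from plant import r
import cv2
o=r.get_obs(); print(o, r.tcp_to_grasp)
for n in ("scene","top"):
    f=r.grab_frame(n); cv2.imwrite(f"pics/a_{n}.png",f["color"][:,:,::-1])
    print(n,f["intrinsics"].tolist(),f["k1"],f["world_from_camera"].round(3).tolist())
    for q in ["panel_c","rack","follower","row1_c","row2_c","row3_c","stand","tin","mallet","dolphin"]:
        print(q,[(round(d["p"],2),[int(v) for v in d["rect"]],int(d["pixels"].sum())) for d in r.regions_of(f,q)][:6])
E
```

```text
pics
{'time_s': 0.0, 'q': array([ 8.77019172e+01,  2.33940263e+00,  4.80107792e+00, -2.74862550e-02,
       -9.25615923e+01, -1.91198152e+01]), 'joint_velocities': array([-0.00550661,  0.02145625, -0.05414669,  0.04565204, -0.0767763 ,
       -0.06117914]), 'joint_efforts': array([-1.60902773e-04, -3.68214440e+01,  3.47408223e+01,  6.93191215e+00,
       -5.58955420e-03, -7.95391998e-06]), 'ee_pos': array([218.89615897, 558.28554684, 230.25634399]), 'orientation': array([-8.99932188e+01, -1.03399601e-01, -1.11416700e+02]), 'contact_force': array([-0.28895574,  0.43232083,  1.09345337]), 'wrist_torque': array([ 0.00441764, -0.00665835, -0.06359657]), 'gripper_width': 85.84963061649147} -18.700000000000003
scene [[426.8628685322404, 0.0, 284.67353338057126], [0.0, 426.8628685322404, 211.7512438857783], [0.0, 0.0, 1.0]] -0.07748258560780014 [[-0.301, 0.827, -0.474, 1080.886], [0.954, 0.259, -0.153, 177.788], [-0.004, -0.498, -0.867, 1050.266], [0.0, 0.0, 0.0, 1.0]]
panel_c [(0.6, [223, 153, 247, 209], 775)]
rack [(0.72, [296, 177, 382, 258], 1960)]
follower [(0.56, [346, 190, 365, 244],
[... 752 characters left out ...]
.878], [0.0, 0.0, 0.0, 1.0]]
panel_c [(0.79, [331, 188, 347, 245], 833), (0.17, [171, 188, 185, 254], 389)]
rack [(0.69, [156, 185, 249, 259], 2689), (0.3, [226, 188, 240, 248], 616)]
follower [(0.9, [171, 189, 188, 253], 389)]
row1_c [(0.83, [225, 187, 240, 249], 615), (0.83, [254, 272, 313, 298], 670), (0.7, [307, 100, 333, 166], 734), (0.6, [193, 276, 222, 335], 754)]
row2_c [(0.6, [217, 190, 228, 250], 637)]
row3_c []
stand [(0.81, [317, 188, 349, 252], 1237), (0.22, [365, 96, 403, 139], 1497)]
tin [(0.83, [364, 97, 405, 140], 1591)]
mallet [(0.65, [365, 95, 405, 138], 1498), (0.6, [129, 97, 155, 180], 1303), (0.22, [218, 190, 229, 251], 604)]
dolphin [(0.71, [203, 102, 279, 146], 1237)]
```

Run:
```python
import cv2,numpy as np
a=cv2.imread("pics/a_top.png"); c=a[80:345,120:420]; c=cv2.resize(c,None,fx=2.6,fy=2.26,interpolation=cv2.INTER_CUBIC); cv2.imwrite("pics/a_top_c.png",cv2.resize(a[160:280,140:380],None,fx=3.33,fy=3.33,interpolation=cv2.INTER_CUBIC))
```

```text
(no output)
```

View pics/a_scene.png

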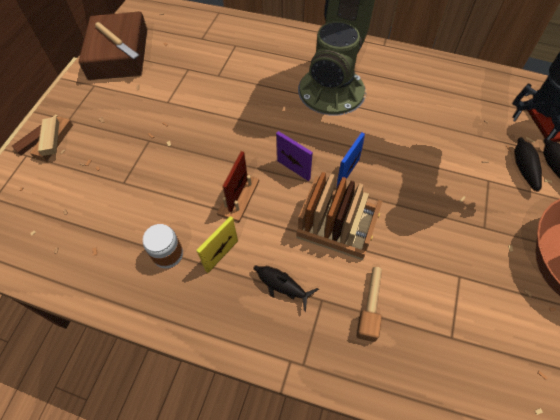

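View pics/a_top_c.png

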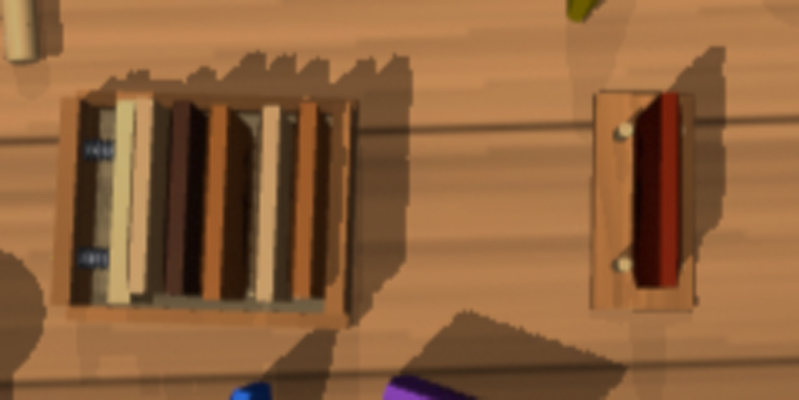

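The scene view shows the red panel in the stand at about (235,182) and the rack at about (340,215). The blue, purple and yellow look-alikes are near it, with the tin at (162,245) and the dolphin at (280,283). In the top crop, the gap lies between the pale panel (u≈268) and the honey panel (u≈215). Next I'll rectify the top view to the plane of the panel tops and measure there.

```bash
cat > h.py <<'E'
import numpy as np, cv2
from plant import r
def cal(f):
    W=np.array(f["world_from_camera"]); return np.array(f["intrinsics"]),np.array([f["k1"],0,0,0.]),W
def w2p(f,P):
    K,d,W=cal(f); C=np.linalg.inv(W); 
    return cv2.projectPoints(np.float64(P).reshape(-1,1,3),cv2.Rodrigues(C[:3,:3])[0],C[:3,3],K,d)[0].reshape(-1,2)
def p2w(f,uv,z):
    K,d,W=cal(f); n=cv2.undistortPoints(np.float64(uv).reshape(-1,1,2),K,d).reshape(-1,2)
    D=np.c_[n,np.ones(len(n))]@W[:3,:3].T; o=W[:3,3]; return o+D*((z-o[2])/D[:,2])[:,None]
def rect(f,z,x0,x1,y0,y1,s=4):
    # image: columns = +y, rows = +x, s px per mm
    xs=np.arange(x0,x1,1/s); ys=np.arange(y0,y1,1/s); X,Y=np.meshgrid(xs,ys,indexing="ij")
    uv=w2p(f,np.stack([X,Y,0*X+z],-1)).astype(np.float32).reshape(*X.shape,2)
    return cv2.remap(f["color"],uv[...,0],uv[...,1],cv2.INTER_CUBIC)
E
python3 - <<'E'
from h import *
f=r.grab_frame("top")
for q in ["panel_c","rack","stand","follower","row1_c","row2_c","tin"]:
    d=r.regions_of(f,q)
    if d: 
        ys,xs=np.nonzero(d[0]["pixels"]); z={"rack":38,"stand":14,"tin":105}.get(q,143)
        c,s,a=cv2.minAreaRect(np.c_[xs,ys].astype(np.float32)); print(q,p2w(f,[c],z).round(1),s,a)
im=rect(f,143,370,500,-180,220,2)
for i in range(0,400,20): cv2.line(im,(i*2,0),(i*2,6 if i%100 else 14),(255,255,255),1)
for i in range(0,130,10): cv2.line(im,(0,i*2),(8,i*2),(255,255,255),1)
cv2.imwrite("pics/b.png",im[:,:,::-1])
E
```

```text
panel_c [[ 498.9 -145.6  143. ]] (57.0, 15.0) 90.0
rack [[500.9 148.5  38. ]] (92.2312240600586, 72.55382537841797) 1.5074357986450195
stand [[ 501.7 -152.    14. ]] (64.0, 30.0) 90.0
follower [[504.2 184.4 143. ]] (61.03273391723633, 9.960379600524902) 88.05851745605469
row1_c [[ 673.8 -123.2  143. ]] (11.362957000732422, 66.46902465820312) 19.98310661315918
row2_c [[499.7  92.7 143. ]] (59.0, 12.0) 90.0
tin [[ 715.4 -260.4  105. ]] (37.47665786743164, 46.66904067993164) 45.0
```

View pics/b.png

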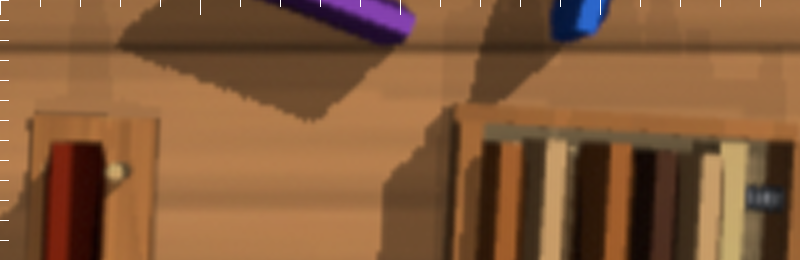

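Rectified to z=143, the red top edge spans y of about −155 to −143. The gap is near y≈115 and the stand and rack are nearly parallel to x. Next I'll take sub-pixel edge profiles.

Run:
```python
from h import *
from scipy.signal import find_peaks
fs=[r.grab_frame("top") for _ in range(2)]
def prof(z,x0,x1,y0,y1):
    im=np.mean([rect(f,z,x0,x1,y0,y1,4).astype(float) for f in fs],0).mean(0); im=cv2.GaussianBlur(im.reshape(1,-1,3),(0,0),1.5)[0]
    g=np.gradient(im,axis=0); s=g.sum(1); m=np.abs(s); p,_=find_peaks(m,height=4)
    print(z,(x0,x1),[(round(float(y0+k/4),1),int(s[k])) for k in p])
for x in (450,475,500,525): prof(144,x,x+25,-170,-120)
for x in (450,475,500,525): prof(142,x,x+25,55,205)
# ends in x
def profx(z,y0,y1,x0,x1):
    im=np.mean([rect(f,z,x0,x1,y0,y1,4).astype(float) for f in fs],0).mean(1); im=cv2.GaussianBlur(im.reshape(1,-1,3),(0,0),1.5)[0]
    g=np.gradient(im,axis=0); s=g.sum(1); m=np.abs(s); p,_=find_peaks(m,height=4)
    print("x",z,(y0,y1),[(round(float(x0+k/4),1),int(s[k])) for k in p])
profx(144,-153,-146,420,580)
for y in (72,96,127,148): profx(142,y,y+6,420,580)
# rack rails tops z=38, stand board z=14
for y in (80,100,120,150,190): profx(38,y,y+10,400,600)
for x in (432,565): prof(38,x,x+6,40,260)
profx(14,-140,-130,400,600); prof(14,510,520,-210,-100)
```

```text
144 (450, 475) [(-167.2, -8), (-164.0, 5), (-158.5, -10), (-154.0, 6), (-145.0, -6), (-127.0, 18)]
144 (475, 500) [(-159.5, -9), (-155.2, 5), (-146.0, -6), (-128.2, 20)]
144 (500, 525) [(-160.5, -9), (-156.2, 5), (-147.2, -6), (-130.0, 25)]
144 (525, 550) [(-161.2, -10), (-157.2, 5), (-148.5, -7), (-130.8, 21), (-122.8, -6)]
142 (450, 475) [(60.0, -9), (69.5, 14), (79.5, -11), (92.2, 24), (102.5, -18), (106.5, -10), (107.2, -10), (124.2, 14), (134.5, -13), (136.0, -13), (147.5, 9), (157.5, -7), (160.0, 5), (170.5, 21), (179.8, -15), (182.2, 16), (192.5, -18), (195.5, -4), (203.8, -7)]
142 (475, 500) [(58.2, -8), (67.5, 15), (78.0, -14), (90.5, 21), (100.8, -19), (103.2, -10), (105.5, -8), (107.0, -7), (122.5, 16), (133.8, -16), (146.2, 7), (155.2, -5), (159.8, 4), (169.0, 23), (177.5, -8), (182.0, 12), (191.2, -12), (201.0, -11)]
142 (500, 525) [(57.0, -10), (66.5, 14), (76.5, -11), (89.2, 24), (99.5, -18), (104.2, -10), (121.2, 13), (131.5, -13), (133.2, -12), (144.5, 9), (154.5, -7), (157.2, 5), (167.2, 23), (170.0, 5), (177.0, -16), (179.8, 19), (189.8, -16), (199.8, -12)]
142 (52
[... 717 characters left out ...]
 (597.0, 6)]
x 38 (190, 200) [(438.2, -5), (441.0, -6), (448.2, 19), (580.0, -7), (583.0, -6), (584.8, -5), (598.5, 8)]
38 (432, 438) [(50.8, -6), (55.8, 15), (255.5, -10)]
38 (565, 571) [(42.0, -8), (48.2, 15), (51.5, -8), (71.2, 16), (82.0, -10), (96.0, 25), (107.5, -22), (123.8, -5), (131.5, 13), (142.2, -9), (144.2, -8), (146.8, -5), (156.8, 8), (168.0, -6), (170.8, 4), (182.2, 20), (184.8, 5), (192.8, -14), (195.5, 17), (206.5, -17), (217.2, -13), (232.2, 14), (244.8, 7)]
x 14 (-140, -130) [(455.5, 5), (462.8, -8), (543.8, -6), (548.0, 6), (550.8, 4), (577.0, -7), (580.2, 10)]
14 (510, 520) [(-208.8, -10), (-179.2, -8), (-174.2, 5), (-164.0, -6), (-145.0, 22), (-119.2, -8), (-115.2, 6)]
```

Run:
```python
from h import *
f=r.grab_frame("top")
im=rect(f,142,420,580,30,230,4); 
def ends(y0,sl,z,x0=420,x1=580):
    xs=np.arange(x0,x1,.5); p=np.stack([xs,y0+sl*(xs-500),0*xs+z],-1)
    uv=w2p(f,p).astype(np.float32)
    v=cv2.remap(f["color"],uv[None,:,0],uv[None,:,1],cv2.INTER_LINEAR)[0].astype(float).sum(1)
    g=np.gradient(cv2.GaussianBlur(v.reshape(1,-1),(0,0),2)[0]); k=np.argsort(-abs(g)); 
    out=[]
    for i in k:
        if all(abs(xs[i]-o[0])>5 for o in out): out.append((float(xs[i]),int(g[i])))
        if len(out)>=5: break
    print(y0,z,out)
ends(-151.1,-.0447,144); 
for y in (71.9,94.9,127.3,149.5,172.5,185): ends(y,-.06,142)
im=rect(f,142,420,580,50,210,3.6)
cv2.imwrite("pics/c.png",im[:,:,::-1])
```

```text
-151.1 144 [(562.5, 18), (440.0, -14), (425.5, -7), (577.0, 2), (568.0, 2)]
71.9 142 [(560.5, -7), (423.0, -5), (430.0, -4), (440.5, 4), (576.0, -1)]
94.9 142 [(559.5, -28), (440.5, 17), (566.0, 5), (433.5, -4), (577.5, -1)]
127.3 142 [(577.0, 15), (561.0, -8), (435.5, -5), (442.0, 5), (568.0, 4)]
149.5 142 [(575.5, 14), (444.5, -11), (565.5, 7), (436.5, -6), (428.0, -4)]
172.5 142 [(447.0, 36), (440.5, -12), (569.0, -12), (429.0, -5), (435.0, -3)]
185 142 [(441.5, 20), (566.0, -15), (571.5, -8), (578.0, 4), (436.0, -3)]
```

View pics/c.png

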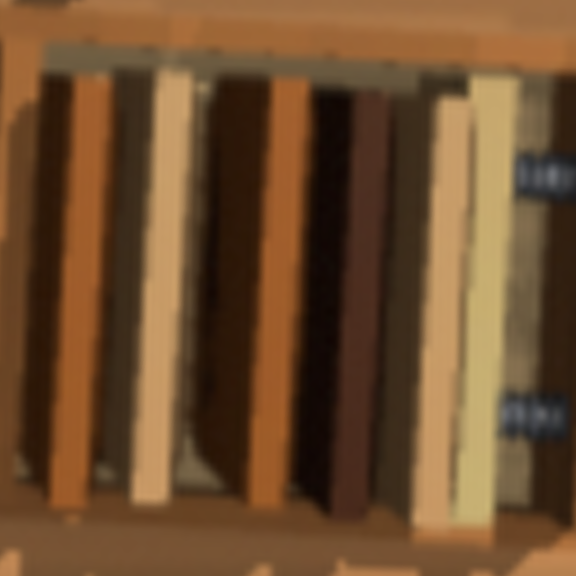

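Request:
servo_tool:
  steps:
    - [1,33,-4,20,-4]
    - [1,33,-4,20,-4]
    - [1,33,0,20,-4]
    - [1,33,0,20,-4]
    - [1,33,0,20,-2.8]
  force: 40

```text
time_s: 2.07
ee_pos: [277.8, 374.1, 239.6]
orientation: [-90.0, 0.1, -92.3]
contact_force: [0.9, 0.9, 0.4]
gripper_width: 85.5
```

The rectified rack picture shows the rows tilted about −3.5° in yaw, with the gap between the pale panel 2 (u≈165) and honey panel 3 (u≈280). The follower is the pale strip at u≈480.

Request:
servo_tool:
  steps:
    - [1,34,0,16,0.2]
    - [1,34,0,16,0]
    - [1,34,0,16,0]
    - [1,34,0,16,0]
    - [1,34,0,16,0]

```text
time_s: 2.48
ee_pos: [349.6, 200.4, 239.7]
orientation: [-90.0, 0.1, -92.8]
contact_force: [0.7, 0.8, -0.6]
gripper_width: 85.7
```

Request:
servo_tool:
  steps:
    - [1,34,0,16,0]
    - [1,34,0,16,0]
    - [1,34,0,16,0]
    - [1,34,0,16,0]
    - [1,34,0,16,0]

```text
time_s: 2.9
ee_pos: [421.2, 26.5, 239.8]
orientation: [-89.9, 0.0, -92.8]
contact_force: [2.1, 1.2, 0.1]
gripper_width: 85.3
```

Request:
servo_tool:
  steps:
    - [1,34,0,16,0]
    - [1,34,0,16,0]
    - [1,34,0,16,0]
    - [1,34,0,16,0]
    - [1,0,0,0,0]

```text
time_s: 3.32
ee_pos: [478.8, -115.6, 238.2]
orientation: [-90.1, -0.1, -93.2]
contact_force: [-0.7, 1.6, -0.6]
gripper_width: 85.2
```

Request:
servo_tool:
  steps:
    - [1,17,0,12,-0.2]
    - [1,17.7,10,11.7,0]
    - [1,0,25,0,0]
    - [1,0,10,0,0]
    - [1,0,0,0,0]

```text
time_s: 3.73
ee_pos: [498.9, -146.1, 191.1]
orientation: [-90.3, 0.0, -92.6]
contact_force: [-0.1, -0.0, -0.2]
gripper_width: 85.4
```

Run:
```python
from h import *
for i in range(4):
    o=r.get_obs(); print(o["ee_pos"].round(2),o["orientation"].round(2),o["contact_force"].round(2)); r.grab_frame("top")
```

```text
[ 498.85 -146.14  191.08] [-9.032e+01  2.000e-02 -9.264e+01] [-0.07 -0.04 -0.22]
[ 499.52 -146.23  193.38] [-9.014e+01 -3.000e-02 -9.260e+01] [-0.07 -0.12  0.34]
[ 500.13 -146.27  195.01] [-8.999e+01 -4.000e-02 -9.258e+01] [-0.74 -0.12  0.28]
[ 500.53 -146.2   195.83] [-8.990e+01 -4.000e-02 -9.257e+01] [0.34 0.35 1.17]
```

Request:
servo_tool:
  steps:
    - [1,5,20,0,0]
    - [1,0,25,0,0]
    - [1,0,25,0,0]
    - [1,0,20,0,0]
    - [1,0,9,0,0]

```text
time_s: 4.35
ee_pos: [499.3, -150.8, 93.6]
orientation: [-90.1, 0.0, -92.6]
contact_force: [0.5, 0.1, -0.1]
gripper_width: 85.3
```

Request:
servo_tool:
  steps:
    - [1,0,0,0,0]
    - [1,0,0,0,0]
    - [0.5,0,0,0,0]
    - [0.4,0,0,0,0]
    - [0.4,0,0,0,0]

```text
time_s: 4.77
ee_pos: [500.7, -151.4, 96.8]
orientation: [-89.9, -0.0, -92.6]
contact_force: [0.1, 0.1, -0.4]
gripper_width: 51.6
```

Request:
servo_tool:
  steps:
    - [0.33,0,0,0,0]
    - [0.33,0,0,0,0]
    - [0.3,0,0,0,0]
    - [0.3,0,0,0,0]
    - [0.3,0,0,0,0]

```text
time_s: 5.18
ee_pos: [500.0, -151.5, 95.3]
orientation: [-90.0, -0.0, -92.6]
contact_force: [0.8, 0.3, -0.2]
gripper_width: 25.7
```

Request:
servo_tool:
  steps:
    - [0.2,0,0,0,0]
    - [0.2,0,0,0,0]
    - [0.2,0,0,0,0]
    - [0.2,0,0,0,0]
    - [0.2,0,0,0,0]

```text
time_s: 5.6
ee_pos: [500.1, -151.4, 95.4]
orientation: [-90.0, -0.0, -92.6]
contact_force: [0.3, -0.5, 0.4]
gripper_width: 21.1
```

Request:
servo_tool:
  steps:
    - [0.1,0,-5,0,0]
    - [0.1,0,-15,0,0]
    - [0.1,0,-20,0,0]
    - [0.1,0,-20,0,0]
    - [0.1,0,-20,0,0]

```text
time_s: 6.02
ee_pos: [499.4, -151.4, 175.6]
orientation: [-90.1, 0.0, -92.6]
contact_force: [0.4, -1.0, -2.4]
gripper_width: 21.1
```

Request:
servo_tool:
  steps:
    - [0.1,0,-25,0,0]
    - [0.1,0,-25,0,0]
    - [0.1,0,-25,0,0]
    - [0.1,0,-15,0,0]
    - [0.1,0,0,0,0]

```text
time_s: 6.43
ee_pos: [500.8, -151.9, 269.1]
orientation: [-89.7, -0.0, -92.6]
contact_force: [-0.2, -0.1, -1.2]
gripper_width: 21.1
```

Run:
```python
from h import *
for i in range(3): f=r.grab_frame("top"); g=r.grab_frame("scene")
o=r.get_obs(); print(o["ee_pos"].round(2),o["orientation"].round(2),o["contact_force"].round(2),o["gripper_width"],o["time_s"])
a=f["color"][140:290,120:400,::-1]; b=g["color"][120:270,150:430,::-1]
cv2.imwrite("pics/d.png",cv2.resize(np.vstack([a,b]),None,fx=2,fy=2,interpolation=cv2.INTER_CUBIC))
```

```text
[ 499.51 -151.28  263.46] [-90.17   0.   -92.61] [-0.14 -0.15 -2.2 ] 21.459873913519914 6.7333
```

View pics/d.png

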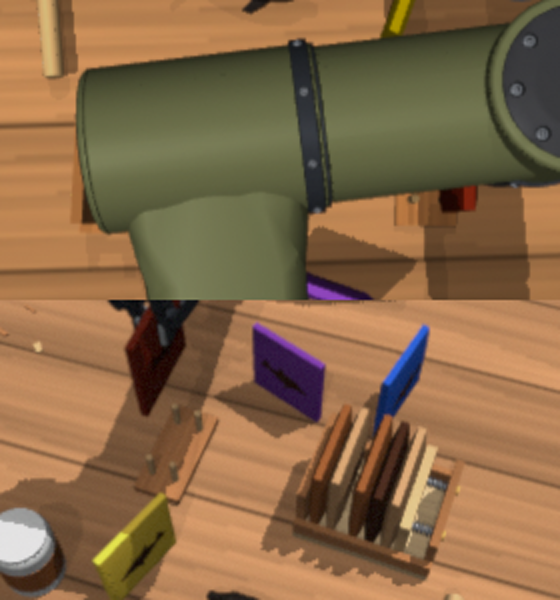

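The panel is held clear of the stand (lower view, about 155,360), and the top camera is hidden by the arm. The rack is undisturbed at (370,490). The grip point agrees with the camera to within 0.2 mm, so I'm moving over the gap.

Request:
servo_tool:
  steps:
    - [0.1,-20,0,-0.9,0]
    - [0.1,-30,0,-1.4,0]
    - [0.1,-30,0,-1.4,0]
    - [0.1,-30,0,-1.4,0]
    - [0.1,-30,0,-1.4,0]

```text
time_s: 7.15
ee_pos: [499.4, -10.1, 264.3]
orientation: [-90.1, -0.0, -92.6]
contact_force: [1.4, 0.2, -2.2]
gripper_width: 21.5
```

Request:
servo_tool:
  steps:
    - [0.1,-30,0,-1.4,0]
    - [0.1,-30,0,-1.4,0]
    - [0.1,-30,0,-1.4,0]
    - [0.1,-22,0,-0.7,0]
    - [0.1,-10.2,0,0,0.9]

```text
time_s: 7.57
ee_pos: [500.0, 113.5, 263.8]
orientation: [-90.1, -0.0, -93.4]
contact_force: [-1.2, -0.9, -3.4]
gripper_width: 21.4
```

Request:
servo_tool:
  steps:
    - [0.1,0,0,0,0]
    - [0.1,0,0,0,0]
    - [0.1,0,0,0,0]
    - [0.1,0,0,0,0]
    - [0.1,0,0,0,0]

```text
time_s: 7.98
ee_pos: [500.6, 110.3, 265.3]
orientation: [-90.0, -0.0, -93.6]
contact_force: [-0.1, 0.5, -1.9]
gripper_width: 21.3
```

```bash
cat > s.py <<'E'
from h import *
P=[];F=[];O=[]
for i in range(4):
    o=r.get_obs(); P.append(o["ee_pos"]);F.append(o["contact_force"]);O.append(o["orientation"]); g=r.grab_frame("scene")
print(np.mean(P,0).round(2),np.mean(O,0).round(2),np.mean(F,0).round(2),o["wrist_torque"].round(2),o["gripper_width"].round(1),o["time_s"])
E
python3 s.py
```

```text
Traceback (most recent call last):
  File "s.py", line 5, in <module>
    print(np.mean(P,0).round(2),np.mean(O,0).round(2),np.mean(F,0).round(2),o["wrist_torque"].round(2),o["gripper_width"].round(1),o["time_s"])
                                                                                                       ^^^^^^^^^^^^^^^^^^^^^^^^
AttributeError: 'float' object has no attribute 'round'
```

Request:
servo_tool:
  steps:
    - [0.1,0,15,0,0]
    - [0.1,0,15,0,0]
    - [0.1,0,10,0,0]
    - [0.1,0,5,0,0]
    - [0.1,0,0,0,0]

```text
time_s: 8.6
ee_pos: [500.2, 110.8, 219.1]
orientation: [-90.1, -0.1, -93.5]
contact_force: [0.0, -0.2, -2.3]
gripper_width: 21.4
```

```bash
sed -i 's/o\["gripper_width"\].round(1)/round(o["gripper_width"],1)/' s.py
cat >> s.py <<'E'
import sys
if len(sys.argv)>1:
    h=r.grab_frame("top")
    b=g["color"][150:280,230:410,::-1]
    cv2.imwrite(sys.argv[1],cv2.resize(b,None,fx=4.2,fy=4.2,interpolation=cv2.INTER_CUBIC))
E
python3 s.py pics/e.png
```

```text
[500.63 110.88 220.39] [-9.000e+01 -3.000e-02 -9.352e+01] [-0.28 -0.02 -1.92] [ 0.02 -0.02  0.08] 21.5 8.75
```

View pics/e.png

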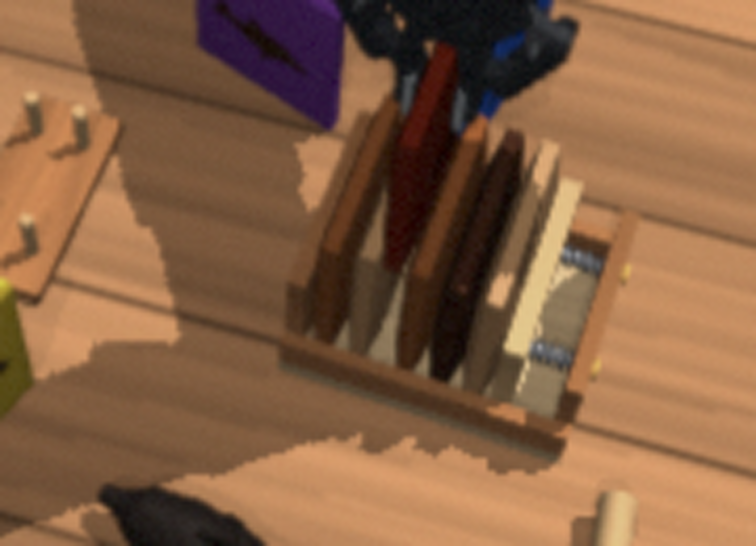

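The red panel's foot (about 395,265) has just entered between the tops of panels 2 and 3. I'm lowering gently and watching the force.

Request:
servo_tool:
  steps:
    - [0.1,0,4,0,0]
    - [0.1,0,4,0,0]
    - [0.1,0,4,0,0]
    - [0.1,0,4,0,0]
    - [0.1,0,0,0,0]

```text
time_s: 9.27
ee_pos: [500.2, 111.0, 202.9]
orientation: [-90.1, -0.0, -93.5]
contact_force: [0.8, 0.8, -3.0]
gripper_width: 21.4
```

Request:
servo_tool:
  steps:
    - [0.1,0,2,0,0]
    - [0.1,0,1,0,0]
    - [0.1,0,0,0,0]
    - [0.1,0,0,0,0]
    - [0.1,0,0,0,0]

```text
time_s: 9.68
ee_pos: [500.7, 111.1, 201.5]
orientation: [-90.0, -0.0, -93.5]
contact_force: [-0.6, 0.3, -2.4]
gripper_width: 21.4
```

```bash
python3 s.py
```

```text
[500.66 111.06 201.47] [-89.99   0.   -93.52] [-0.13  0.29 -2.44] [ 0.02 -0.01  0.01] 21.6 9.8333
```

Request:
servo_tool:
  steps:
    - [0.1,0,2,0,0]
    - [0.1,-0.5,1,0,0]
    - [0.1,-0.3,1,0,0]
    - [0.1,-0.3,1,0,0]
    - [0.1,0,0,0,0]

```text
time_s: 10.3
ee_pos: [500.6, 112.1, 196.0]
orientation: [-90.0, -0.0, -93.5]
contact_force: [-0.7, -0.3, -2.8]
gripper_width: 21.6
```

Request:
servo_tool:
  steps:
    - [0.1,-0.3,1,0,0]
    - [0.1,-0.3,1,0,0]
    - [0.1,-0.3,1,0,0]
    - [0.1,-0.3,1,0,0]
    - [0.1,0,0,0,0]

```text
time_s: 10.72
ee_pos: [500.7, 113.0, 192.2]
orientation: [-90.0, -0.0, -93.5]
contact_force: [0.5, -0.1, -2.9]
gripper_width: 21.4
```

```bash
python3 s.py
```

```text
[500.7  113.04 192.22] [-9.001e+01 -4.000e-02 -9.352e+01] [ 0.19 -1.35 -2.46] [-0.76 -0.03  0.12] 21.5 10.8667
```

Request:
servo_tool:
  steps:
    - [0.1,-0.25,1,0,0]
    - [0.1,-0.25,1,0,0]
    - [0.1,-0.25,1,0,0]
    - [0.1,-0.25,1,0,0]
    - [0.1,0,0,0,0]

```text
time_s: 11.33
ee_pos: [500.9, 114.1, 188.3]
orientation: [-90.0, -0.0, -93.5]
contact_force: [-0.4, -4.8, 0.4]
gripper_width: 21.0
```

Request:
servo_tool:
  steps:
    - [0.1,-0.25,1,0,0]
    - [0.1,-0.25,1,0,0]
    - [0.1,-0.25,1,0,0]
    - [0.1,-0.25,1,0,0]
    - [0.1,0,0,0,0]

```text
time_s: 11.75
ee_pos: [500.8, 115.3, 184.0]
orientation: [-90.0, -0.0, -93.5]
contact_force: [1.0, -3.2, -0.6]
gripper_width: 21.1
```

```bash
python3 s.py
```

```text
[500.83 115.34 184.03] [-9.001e+01 -1.000e-02 -9.352e+01] [ 0.45 -3.83 -0.29] [-1.59 -0.14  0.1 ] 21.2 11.9
```

Request:
servo_tool:
  steps:
    - [0.1,-0.25,1,0,0]
    - [0.1,-0.25,1,0,0]
    - [0.1,-0.25,1,0,0]
    - [0.1,-0.25,1,0,0]
    - [0.1,0,0,0,0]

```text
time_s: 12.37
ee_pos: [500.9, 116.3, 180.1]
orientation: [-90.0, -0.0, -93.5]
contact_force: [0.2, -3.6, 1.0]
gripper_width: 21.3
```

Request:
servo_tool:
  steps:
    - [0.1,-0.25,1,0,0]
    - [0.1,-0.25,1,0,0]
    - [0.1,-0.25,1,0,0]
    - [0.1,-0.25,1,0,0]
    - [0.1,0,1,0,0]

```text
time_s: 12.78
ee_pos: [500.9, 117.3, 175.1]
orientation: [-90.0, -0.0, -93.5]
contact_force: [-0.1, -5.8, 0.5]
gripper_width: 21.0
```

```bash
python3 s.py
```

```text
[500.87 117.32 174.87] [-9.003e+01 -1.000e-02 -9.352e+01] [ 0.41 -4.64 -0.21] [-1.72 -0.21  0.02] 21.0 12.9333
```

Request:
servo_tool:
  steps:
    - [0.1,0,2,0,0]
    - [0.1,0,2,0,0]
    - [0.1,0,2,0,0]
    - [0.1,0,2,0,0]
    - [0.1,0,2,0,0]

```text
time_s: 13.4
ee_pos: [501.0, 117.2, 165.1]
orientation: [-90.0, -0.0, -93.5]
contact_force: [-0.3, -5.3, 0.2]
gripper_width: 21.3
```

Request:
servo_tool:
  steps:
    - [0.1,0,2,0,0]
    - [0.1,0,2,0,0]
    - [0.1,0,2,0,0]
    - [0.1,0,2,0,0]
    - [0.1,0,0,0,0]

```text
time_s: 13.82
ee_pos: [501.0, 117.1, 156.9]
orientation: [-90.0, -0.0, -93.5]
contact_force: [0.9, -5.5, -0.6]
gripper_width: 21.2
```

```bash
python3 s.py pics/f.png
```

```text
[500.97 117.14 156.93] [-9.001e+01 -3.000e-02 -9.352e+01] [ 0.41 -5.63 -0.15] [-2.11 -0.18  0.08] 21.3 13.9667
```

View pics/f.png

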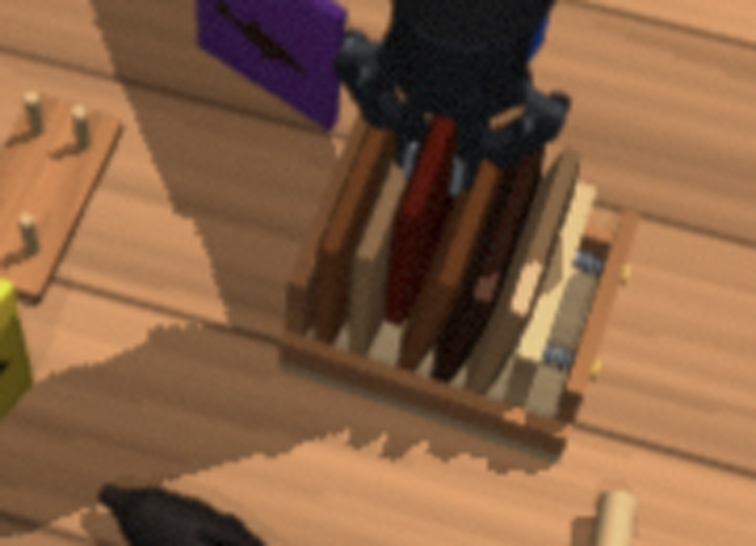

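The panel is between its neighbours, panels 3–5 lean together and the follower is pushed back (about 560,270). The fingertips (410–460,170) are still above the tops. I'm going a little lower before changing grip.

Request:
servo_tool:
  steps:
    - [0.1,0,2,0,0]
    - [0.1,0,2,0,0]
    - [0.1,0,2,0,0]
    - [0.1,0,2,0,0]
    - [0.1,0,0,0,0]

```text
time_s: 14.48
ee_pos: [501.2, 117.2, 149.3]
orientation: [-90.0, -0.0, -93.5]
contact_force: [1.2, -5.3, 0.2]
gripper_width: 21.0
```

```bash
python3 s.py
```

```text
[501.16 117.18 149.25] [-8.997e+01 -2.000e-02 -9.352e+01] [ 0.83 -5.45  0.58] [-2.11 -0.18  0.07] 21.3 14.6333
```

Request:
servo_tool:
  steps:
    - [0.1,0,1,0,0]
    - [0.1,0,1,0,0]
    - [0.1,0,1,0,0]
    - [0.1,0,1,0,0]
    - [0.1,0,0,0,0]

```text
time_s: 15.1
ee_pos: [501.3, 117.2, 145.7]
orientation: [-89.9, -0.0, -93.5]
contact_force: [0.2, -4.8, 2.6]
gripper_width: 21.2
```

Request:
servo_tool:
  steps:
    - [0.3,0,0,0,0]
    - [0.3,0,0,0,0]
    - [0.31,0,0,0,0]
    - [0.31,0,0,0,0]
    - [0.31,0,0,0,0]

```text
time_s: 15.52
ee_pos: [501.0, 117.7, 145.2]
orientation: [-90.0, 0.0, -93.5]
contact_force: [0.1, -0.2, 0.8]
gripper_width: 26.3
```

```bash
python3 s.py
```

```text
[500.99 117.59 145.24] [-9.000e+01  2.000e-02 -9.351e+01] [-0.06 -0.18  0.32] [-0.   -0.03 -0.  ] 26.2 15.6667
```

Request:
servo_tool:
  steps:
    - [0.31,0,-5,0,0]
    - [0.31,0,-6,0,0]
    - [0.31,0,-5,0,0]
    - [0.31,0,0,0,0]
    - [0.31,0,0,0,0]

```text
time_s: 16.13
ee_pos: [501.2, 117.5, 162.0]
orientation: [-89.9, 0.0, -93.5]
contact_force: [-0.4, -0.6, -0.6]
gripper_width: 26.3
```

Request:
servo_tool:
  steps:
    - [0.2,0,0,0,0]
    - [0.1,0,0,0,0]
    - [0.1,0,0,0,0]
    - [0.1,0,0,0,0]
    - [0.1,0,0,0,0]

```text
time_s: 16.55
ee_pos: [501.1, 117.4, 161.5]
orientation: [-90.0, 0.0, -93.5]
contact_force: [-0.1, 0.4, 2.6]
gripper_width: 20.6
```

```bash
python3 s.py pics/g.png
```

```text
[501.08 117.38 161.51] [-89.98   0.   -93.51] [-0.32  0.47  2.75] [0.28 0.23 0.01] 20.9 16.7
```

View pics/g.png

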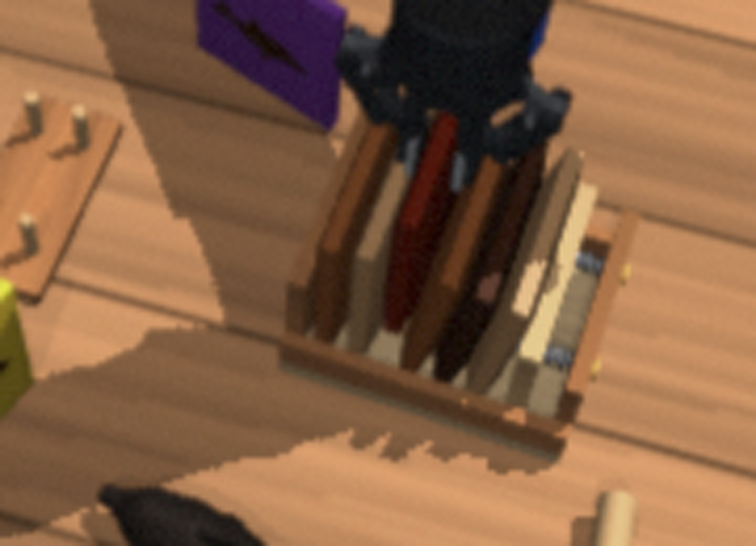

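The panel is pinched upright and the fingers hold it near the top. Carrying on down.

Request:
servo_tool:
  steps:
    - [0.1,0,1.5,0,0]
    - [0.1,0,2,0,0]
    - [0.1,0,2,0,0]
    - [0.1,0,2,0,0]
    - [0.1,0,0,0,0]

```text
time_s: 17.22
ee_pos: [501.7, 117.3, 154.8]
orientation: [-89.9, 0.0, -93.5]
contact_force: [1.8, 0.4, 5.7]
gripper_width: 20.8
```

Request:
servo_tool:
  steps:
    - [0.1,0,2,0,0]
    - [0.1,0,2,0,0]
    - [0.1,0,2,0,0]
    - [0.1,0,1.5,0,0]
    - [0.1,0,0,0,0]

```text
time_s: 17.63
ee_pos: [501.9, 117.4, 147.7]
orientation: [-89.8, 0.0, -93.5]
contact_force: [1.3, 0.4, 6.0]
gripper_width: 21.1
```

```bash
python3 s.py
```

```text
[501.94 117.37 147.72] [-8.983e+01  4.000e-02 -9.351e+01] [0.89 0.56 6.17] [ 0.19 -0.24  0.09] 21.0 17.7833
```

Request:
servo_tool:
  steps:
    - [0.31,0,0,0,0]
    - [0.31,0,0,0,0]
    - [0.32,0,0,0,0]
    - [0.34,0,-4,0,0]
    - [0.36,0,-10,0,0]

```text
time_s: 18.25
ee_pos: [500.1, 117.0, 158.9]
orientation: [-90.2, -0.1, -93.5]
contact_force: [-0.3, 0.4, 0.0]
gripper_width: 31.0
```

Request:
servo_tool:
  steps:
    - [0.38,0,-15,0,0]
    - [0.4,0,-15,0,0]
    - [0.45,0,-20,0,0]
    - [0.5,0,-6,0,7]
    - [0.5,0,0,0,7]

```text
time_s: 18.67
ee_pos: [501.9, 117.5, 219.8]
orientation: [-89.8, 0.2, -107.8]
contact_force: [-0.2, -1.1, -0.5]
gripper_width: 42.7
```

Request:
servo_tool:
  steps:
    - [0.5,0,0,0,7]
    - [0.5,0,0,0,7]
    - [0.5,0,0,0,7]
    - [0.5,0,0,0,7]
    - [0.5,0,0,0,7]

```text
time_s: 19.08
ee_pos: [501.1, 117.3, 217.2]
orientation: [-90.0, 0.0, -142.9]
contact_force: [0.6, -0.2, -0.8]
gripper_width: 42.8
```

Request:
servo_tool:
  steps:
    - [0.5,0,0,0,7]
    - [0.5,0,0,0,7]
    - [0.5,0,0,0,7]
    - [0.5,0,0,0,7]
    - [0.5,0,0,0,7]

```text
time_s: 19.5
ee_pos: [501.1, 117.3, 217.3]
orientation: [-90.0, 0.0, -177.9]
contact_force: [-0.1, -0.2, -0.5]
gripper_width: 42.5
```

Request:
servo_tool:
  steps:
    - [0.5,0,0,0,6]
    - [0.5,0,0,0,0]
    - [0.5,0,0,0,0]
    - [0.5,0,0,0,0]
    - [0.5,0,0,0,0]

```text
time_s: 19.92
ee_pos: [501.0, 117.3, 216.5]
orientation: [-90.0, 0.0, 176.6]
contact_force: [-0.8, -0.2, 0.3]
gripper_width: 42.9
```

```bash
python3 s.py pics/i.png
```

```text
[501.   117.31 216.44] [-90.     0.   176.57] [-0.12 -0.23  0.22] [-0.09 -0.02 -0.01] 42.6 20.0667
```

View pics/i.png

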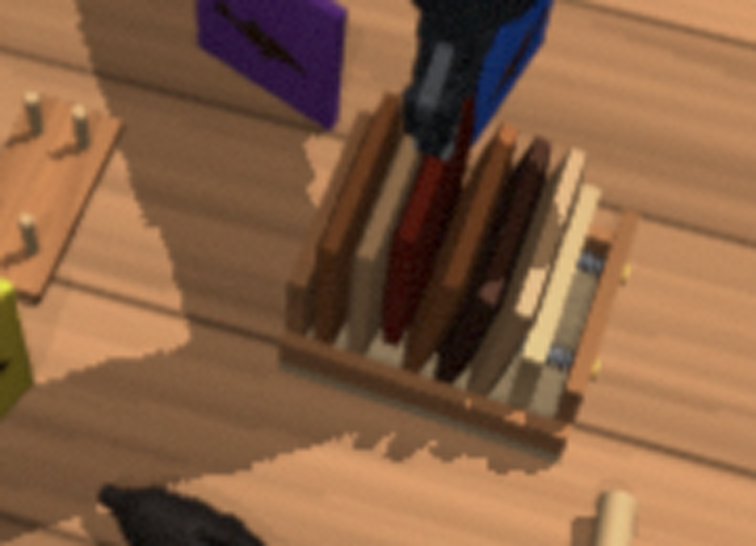

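The panel stands pinched and upright between panels 2 and 3, and the jaw is turned along it. I'm lowering onto its top edge.

Request:
servo_tool:
  steps:
    - [0.5,0,10,0,0]
    - [0.5,0,10,0,0]
    - [0.5,0,6,0,0]
    - [0.5,0,3,0,0]
    - [0.5,0,1,0,0]

```text
time_s: 20.58
ee_pos: [500.6, 117.1, 185.0]
orientation: [-89.9, -0.1, 176.5]
contact_force: [-0.5, -0.8, 0.4]
gripper_width: 43.0
```

Request:
servo_tool:
  steps:
    - [0.5,0,1,0,0]
    - [0.5,0,1,0,0]
    - [0.5,0,1,0,0]
    - [0.5,0,1,0,0]
    - [0.5,0,1,0,0]

```text
time_s: 21.0
ee_pos: [501.1, 117.4, 181.4]
orientation: [-90.0, 0.0, 176.5]
contact_force: [0.3, -0.1, -0.5]
gripper_width: 42.3
```

Request:
servo_tool:
  steps:
    - [0.5,0,1,0,0]
    - [0.5,0,1,0,0]
    - [0.5,0,1,0,0]
    - [0.5,0,1,0,0]
    - [0.5,0,1,0,0]

```text
time_s: 21.42
ee_pos: [501.5, 117.2, 178.0]
orientation: [-90.0, 0.1, 176.5]
contact_force: [-2.4, -0.1, 9.4]
gripper_width: 42.8
```

Request:
servo_tool:
  steps:
    - [0.5,0,1,0,0]
    - [0.5,0,1,0,0]
    - [0.5,0,1,0,0]
    - [0.5,0,1,0,0]
    - [0.5,0,0,0,0]

```text
time_s: 21.83
ee_pos: [501.9, 117.3, 174.5]
orientation: [-90.0, 0.2, 176.5]
contact_force: [-0.7, 0.3, 8.0]
gripper_width: 42.8
```

Request:
servo_tool:
  steps:
    - [0.5,0,1.2,0,0]
    - [0.5,0,1.2,0,0]
    - [0.5,0,1.2,0,0]
    - [0.5,0,1.2,0,0]
    - [0.5,0,1.2,0,0]

```text
time_s: 22.25
ee_pos: [502.2, 117.3, 169.1]
orientation: [-90.1, 0.3, 176.5]
contact_force: [-0.1, 0.2, 9.9]
gripper_width: 42.6
```

Request:
servo_tool:
  steps:
    - [0.5,0,1.2,0,0]
    - [0.5,0,1.2,0,0]
    - [0.5,0,1.2,0,0]
    - [0.5,0,1,0,0]
    - [0.5,0,0,0,0]

```text
time_s: 22.67
ee_pos: [502.4, 117.4, 164.5]
orientation: [-90.1, 0.3, 176.5]
contact_force: [0.7, -0.6, 8.3]
gripper_width: 42.8
```

```bash
python3 s.py
```

```text
[502.38 117.38 164.5 ] [-90.07   0.29 176.49] [-0.14 -0.47  8.85] [ 0.02 -0.01 -0.  ] 42.4 22.8167
```

Request:
servo_tool:
  steps:
    - [0.5,0,1,0,0]
    - [0.5,0,1,0,0]
    - [0.5,0,1,0,0]
    - [0.5,0,1,0,0]
    - [0.5,0,1,0,0]

```text
time_s: 23.28
ee_pos: [502.6, 117.4, 160.0]
orientation: [-90.1, 0.3, 176.5]
contact_force: [-0.2, 0.1, 11.3]
gripper_width: 42.7
```

Request:
servo_tool:
  steps:
    - [0.5,0,0.6,0,0]
    - [0.5,0,0.6,0,0]
    - [0.5,0,0.6,0,0]
    - [0.5,0,0.6,0,0]
    - [0.5,0,0.6,0,0]

```text
time_s: 23.7
ee_pos: [502.6, 117.4, 157.1]
orientation: [-90.1, 0.3, 176.5]
contact_force: [-0.2, -0.6, 11.5]
gripper_width: 42.5
```

Request:
servo_tool:
  steps:
    - [0.5,0,0.5,0,0]
    - [0.5,0,0.5,0,0]
    - [0.5,0,0.5,0,0]
    - [0.5,0,0.5,0,0]
    - [0.5,0,0,0,0]

```text
time_s: 24.12
ee_pos: [502.7, 117.5, 154.9]
orientation: [-90.1, 0.3, 176.5]
contact_force: [0.2, 0.2, 10.2]
gripper_width: 42.6
```

```bash
python3 s.py pics/j.png
```

```text
[502.66 117.48 154.86] [-90.08   0.33 176.49] [0.06 0.01 9.91] [-0.01 -0.07 -0.04] 42.9 24.2667
```

View pics/j.png

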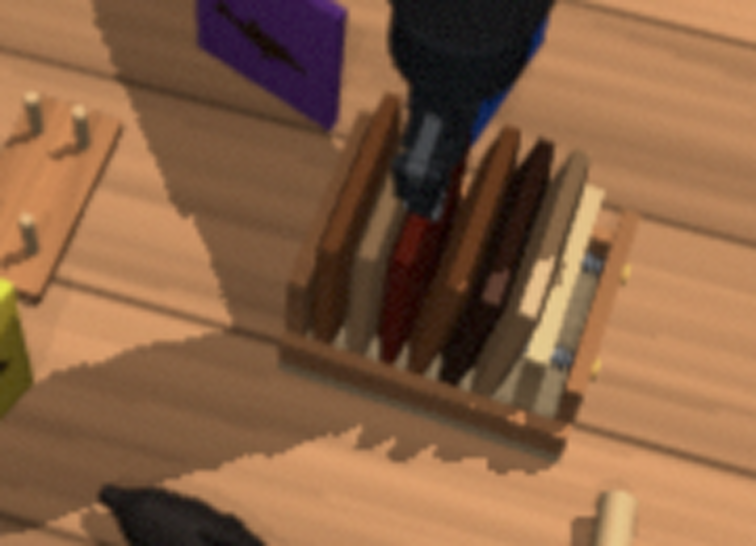

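The red panel is following down upright with about 10 N of push and about 12 mm to go. I'll take it in small steps from here.

Request:
servo_tool:
  steps:
    - [0.5,0,0.4,0,0]
    - [0.5,0,0.4,0,0]
    - [0.5,0,0.4,0,0]
    - [0.5,0,0.4,0,0]
    - [0.5,0,0.4,0,0]

```text
time_s: 24.78
ee_pos: [502.8, 117.5, 153.4]
orientation: [-90.1, 0.4, 176.5]
contact_force: [0.0, -0.4, 11.3]
gripper_width: 42.8
```

Request:
servo_tool:
  steps:
    - [0.5,0,0.4,0,0]
    - [0.5,0,0.4,0,0]
    - [0.5,0,0.4,0,0]
    - [0.5,0,0.4,0,0]
    - [0.5,0,0.4,0,0]

```text
time_s: 25.2
ee_pos: [502.8, 117.5, 151.4]
orientation: [-90.1, 0.4, 176.5]
contact_force: [-0.5, 0.4, 12.3]
gripper_width: 42.6
```

Request:
servo_tool:
  steps:
    - [0.5,0,0.4,0,0]
    - [0.5,0,0.4,0,0]
    - [0.5,0,0.4,0,0]
    - [0.5,0,0.4,0,0]
    - [0.5,0,0,0,0]

```text
time_s: 25.62
ee_pos: [502.9, 117.5, 149.8]
orientation: [-90.1, 0.4, 176.5]
contact_force: [0.5, 0.0, 10.7]
gripper_width: 42.4
```

Request:
servo_tool:
  steps:
    - [0.5,0,0.4,0,0]
    - [0.5,0,0.4,0,0]
    - [0.5,0,0.4,0,0]
    - [0.5,0,0.4,0,0]
    - [0.5,0,0.4,0,0]

```text
time_s: 26.03
ee_pos: [502.9, 117.5, 148.0]
orientation: [-90.1, 0.4, 176.5]
contact_force: [-0.8, -0.8, 11.9]
gripper_width: 43.0
```

Request:
servo_tool:
  steps:
    - [0.5,0,0.4,0,0]
    - [0.5,0,0.4,0,0]
    - [0.5,0,0.4,0,0]
    - [0.5,0,0.3,0,0]
    - [0.5,0,0,0,0]

```text
time_s: 26.45
ee_pos: [502.9, 117.5, 146.3]
orientation: [-90.1, 0.4, 176.5]
contact_force: [-0.2, 0.5, 8.2]
gripper_width: 42.6
```

Request:
servo_tool:
  steps:
    - [0.5,0,0.3,0,0]
    - [0.5,0,0.3,0,0]
    - [0.5,0,0.3,0,0]
    - [0.5,0,0,0,0]
    - [0.5,0,0,0,0]

```text
time_s: 26.87
ee_pos: [501.4, 117.6, 142.0]
orientation: [-90.0, 0.1, 176.5]
contact_force: [2.1, 0.7, 4.0]
gripper_width: 42.7
```

Request:
servo_tool:
  steps:
    - [0.5,0,0.3,0,0]
    - [0.5,0,0.3,0,0]
    - [0.5,0,0.3,0,0]
    - [0.5,0,0,0,0]
    - [0.5,0,0,0,0]

```text
time_s: 27.28
ee_pos: [501.2, 117.6, 141.0]
orientation: [-90.0, 0.0, 176.5]
contact_force: [2.4, 3.1, 4.3]
gripper_width: 42.8
```

Request:
servo_tool:
  steps:
    - [0.5,0,0.3,0,0]
    - [0.5,0,0.3,0,0]
    - [0.5,0,0.3,0,0]
    - [0.5,0,0,0,0]
    - [0.5,0,0,0,0]

```text
time_s: 27.7
ee_pos: [501.5, 117.5, 140.7]
orientation: [-90.0, 0.1, 176.5]
contact_force: [2.8, 2.2, 5.4]
gripper_width: 42.6
```

Request:
servo_tool:
  steps:
    - [0.5,0,0.3,0,0]
    - [0.5,0,0.3,0,0]
    - [0.5,0,0.3,0,0]
    - [0.5,0,0.3,0,0]
    - [0.5,0,0,0,0]

```text
time_s: 28.12
ee_pos: [501.8, 117.5, 140.3]
orientation: [-90.0, 0.2, 176.5]
contact_force: [1.6, 2.1, 8.9]
gripper_width: 42.7
```

Request:
servo_tool:
  steps:
    - [0.5,0,0.3,0,0]
    - [0.5,0,0.3,0,0]
    - [0.5,0,0.3,0,0]
    - [0.5,0,0.3,0,0]
    - [0.5,0,0,0,0]

```text
time_s: 28.53
ee_pos: [502.1, 117.5, 140.2]
orientation: [-90.1, 0.2, 176.5]
contact_force: [0.4, 2.9, 14.6]
gripper_width: 43.2
```

```bash
python3 s.py
```

```text
[502.06 117.48 140.18] [-90.06   0.22 176.49] [ 0.    2.49 14.01] [ 0.98  0.09 -0.  ] 42.8 28.6833
```

The force now rises with no motion, so it has landed. I'm backing off to look.

Request:
servo_tool:
  steps:
    - [0.5,0,-5,0,0]
    - [0.5,0,-15,0,0]
    - [0.5,0,-30,0,0]
    - [0.5,0,-35,0,0]
    - [0.5,0,-20,0,0]

```text
time_s: 29.15
ee_pos: [500.6, 116.5, 244.6]
orientation: [-89.9, -0.0, 176.5]
contact_force: [-0.2, -1.1, 1.7]
gripper_width: 43.0
```

Request:
servo_tool:
  steps:
    - [0.5,8,0,-36,0]
    - [0.5,8,0,-38,0]
    - [0.5,8,0,-38,0]
    - [0.5,8,0,-38,0]
    - [0.5,8,0,-38,0]

```text
time_s: 29.57
ee_pos: [471.2, 308.2, 240.8]
orientation: [-89.8, -0.2, 176.5]
contact_force: [1.0, 0.3, 0.3]
gripper_width: 42.9
```

Request:
servo_tool:
  steps:
    - [0.5,20,0,-35,0]
    - [0.5,20,0,-35,0]
    - [0.5,20,0,-35,0]
    - [0.5,20,0,-35,0]
    - [0.5,20,0,-20,0]

```text
time_s: 29.98
ee_pos: [380.5, 474.8, 239.4]
orientation: [-89.7, -0.2, 176.5]
contact_force: [0.1, -0.2, -1.0]
gripper_width: 42.8
```

```bash
python3 s.py
python3 - <<'E'
from h import *
from scipy.signal import find_peaks
f=r.grab_frame("top"); g=r.grab_frame("scene")
def prof(z,x0,x1,y0,y1):
    im=rect(f,z,x0,x1,y0,y1,4).astype(float).mean(0); im=cv2.GaussianBlur(im.reshape(1,-1,3),(0,0),1.5)[0]
    s=np.gradient(im,axis=0).sum(1); p,_=find_peaks(np.abs(s),height=4)
    print((x0,x1),[(round(float(y0+k/4),1),int(s[k])) for k in p])
for x in (450,475,500,525): prof(142,x,x+25,55,215)
a=rect(f,142,425,575,50,215,3.4); b=cv2.resize(g["color"][150:270,290:400],(int(110*4.25),510),interpolation=cv2.INTER_CUBIC)
n=min(len(a),len(b)); im=np.hstack([a[:n,:350] if False else cv2.resize(a[:n],(330,n)),b[:n]])[:, :800]
cv2.imwrite("pics/k.png",im[:,:,::-1])
E
```

```text
[379.59 475.15 239.28] [-89.68  -0.19 176.64] [ 0.02 -0.24 -0.83] [-0.04 -0.02 -0.01] 43.1 30.1333
(450, 475) [(59.8, -8), (68.8, 14), (79.0, -13), (90.5, 24), (93.5, 4), (101.5, -24), (103.5, -14), (112.8, 11), (123.2, -9), (135.0, 17), (146.2, -16), (157.0, 8), (166.5, -4), (170.2, 4), (179.0, 21), (188.0, -12), (190.5, 13), (200.8, -20), (203.5, -10), (214.0, 5)]
(475, 500) [(58.2, -8), (67.2, 17), (78.2, -13), (89.2, 22), (99.2, -16), (101.2, -19), (111.5, 8), (121.5, -8), (133.2, 15), (144.0, -16), (155.2, 9), (165.2, -7), (167.8, 5), (177.5, 25), (187.2, -8), (190.2, 13), (199.2, -21), (200.8, -18), (213.8, 16)]
(500, 525) [(57.0, -10), (65.8, 13), (76.0, -12), (87.5, 23), (90.2, 5), (98.2, -24), (100.5, -13), (109.8, 10), (120.2, -9), (132.0, 16), (143.2, -14), (154.0, 7), (163.0, -5), (167.5, 4), (176.0, 21), (185.2, -15), (187.8, 16), (198.8, -23), (213.0, 14)]
(525, 550) [(56.0, -7), (64.2, 16), (74.8, -14), (79.0, 4), (86.5, 22), (96.2, -18), (98.0, -20), (108.5, 8), (118.5, -8), (130.2, 14), (141.0, -17), (152.2, 9), (162.2, -6), (165.0, 5), (174.5, 23), (182.8, -8), (187.5, 10), (196.0, -23), (198.2, -11), (200.5, -4), (211.8, 12)]
```

View pics/k.png

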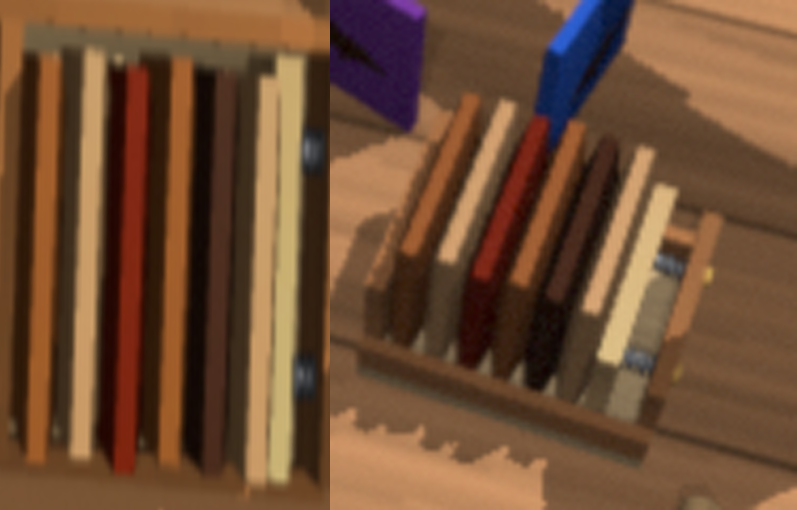

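All six tops are evenly spaced at about 22 mm and parallel. The red panel is about 3–4 mm toward +x, which is within the rail clearance. To check that it is flush, I'll compare the ends of the top edges in both cameras.

Run:
```python
from h import *
fr={n:[r.grab_frame(n) for _ in range(2)] for n in("top","scene")}
Y={"row1":71.8,"row2":93.8,"red":115.7,"row3":138.1,"row5":181.3}
for n,y0 in Y.items():
    res={}
    for cam in fr:
        best=None
        e=[]
        for dy in (-3,0,3) if cam=="top" else (-2,0,2):
            xs=np.arange(415,590,.25); p=np.stack([xs,y0+dy-.06*(xs-500),0*xs+142],-1); v=0
            for f in fr[cam]:
                uv=w2p(f,p).astype(np.float32); v=v+cv2.remap(f["color"],uv[None,:,0],uv[None,:,1],cv2.INTER_CUBIC)[0].astype(float)
            ref=v[(xs>460)&(xs<540)].mean(0); d=np.linalg.norm(cv2.GaussianBlur(v,(1,0*2+9),2)-ref,axis=1)
            g=np.gradient(d); lo=(xs>428)&(xs<452); hi=(xs>548)&(xs<574)
            e.append((xs[lo][np.argmin(g[lo])],xs[hi][np.argmax(g[hi])]))
        res[cam]=np.median(e,0)
    print(n,res["top"],res["scene"],"diff",res["scene"]-res["top"])
```

```text
row1 [440.75 561.  ] [440.25 560.25] diff [-0.5  -0.75]
row2 [439.75 559.75] [438.25 559.25] diff [-1.5 -0.5]
red [444.5 564.5] [443.25 564.25] diff [-1.25 -0.25]
row3 [441.75 561.25] [440.25 560.25] diff [-1.5 -1. ]
row5 [447.25 567.  ] [446.5 566.5] diff [-0.75 -0.5 ]
```

```bash
python3 -c "
from plant import r
print(r.sign_off(), r.get_obs()['time_s'])"
```

```text
the job is handed in; nothing more can be done
the job is handed in; nothing more can be done
```

The red panel is in the rack between panels 2 and 3, and I have handed the job in at about 30 s of the 72 s allowed.

**What I did:** I lifted the panel from the stand and lowered it into the gap, easing panels 3 to 5 back against the sprung board. I changed the grip once, higher up. I then let go, turned the jaw along the panel and pressed on its top edge until the force rose with no more movement.

**Forces:** The highest readings were about 6 N sideways and 12 N of push on the way down. The final push to confirm it had landed read 14 N. The force was read only at the end of each move. The panel gave way by about 3–4 mm just before it landed, so a brief peak there could have gone unseen.

**Last checks:**
- **Straight:** the tops of all six panels are parallel and about 22 mm apart.
- **Flush:** the two cameras agree that the red panel's top is level with the others, to within about 1 mm.
- **Position along the rack:** the red panel sits about 3–4 mm toward +x of its neighbours, inside the 8 mm of room at the rails.
- **Rest of the scene:** nothing in the rack toppled, and I did not touch the tin, mallet, dolphin or look-alikes. The arm ended clear of everything.

No check failed.

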